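# Slide the bearing ring home and lock its three hold-down knobs

### The job

Slide the grey bearing ring along the fixture, without lifting it, until it rests against the stop pins over the yellow circle. Then turn each of the three orange hold-down knobs clockwise to its end stop, in any order, so that their steel fingers lie over the ring. Leave the other parts on the worktop where they are.

Things in the scene. Friction and masses are not known exactly. Their poses are not given: they have to be found in the camera images.
- fixture: dark steel fixture, fixed to the worktop; origin on its underside below the centre of the yellow circle; x = sliding direction (world +y within 0.5 rad), z up. Lane plate 12 mm thick, 132 wide, x -230 to 62 mm. Guide rails: inner faces y = +-54.5, tops 21 mm over the worktop, x -220 to -10. Round head, radius 112. Three hold-down knobs 82 mm from the origin, at fixture +x, +y and -y.
- nest (a point): centre of the yellow nest circle, on top of the lane plate (12 mm above the worktop); axes as the fixture's. Two steel stop pins on the +x side (tops 28 mm above the worktop) stop the ring 1.5 mm beyond this centre.
- ring: grey bearing ring, outer diameter 104 mm, 30 mm high, open bore about 80 mm, wall 9 to 12 mm, about 0.3 kg, lying flat and loose on the lane plate between the rails, 112 to 165 mm before the nest (toward fixture -x). Origin at the centre of its underside, z up; its top is 42 mm above the worktop.
- knob_near (a joint): turn angle of the hold-down knob nearest the robot (fixture +y). 0 = fully open, 1.45 rad = end stop (home); it grows as the knob turns CLOCKWISE seen from above. Starts between 0 and 0.2. A hinge with about 0.08 N m of dry friction: it stays where it is left, and it cannot move up or down.
- knob_near_grip (a point): on the turning axis (vertical) of the knob nearest the robot (fixture +y), 78 mm above the worktop. Orange upright bar 64 mm long, 15 thick, 57 to 91 mm above the worktop. Site x runs along the bar, the way the steel finger below it points (tip 42 mm from the axis, 45 to 53 mm above the worktop); home, it points at the ring's centre.
- knob_far (a joint): turn angle of the hold-down knob farthest from the robot (fixture -y). 0 = fully open, 1.45 rad = end stop (home); it grows as the knob turns CLOCKWISE seen from above. Starts between 0 and 0.2. A hinge with about 0.08 N m of dry friction: it stays where it is left, and it cannot move up or down.
- knob_far_grip (a point): on the turning axis (vertical) of the knob farthest from the robot (fixture -y), 78 mm above the worktop. Orange upright bar 64 mm long, 15 thick, 57 to 91 mm above the worktop. Site x runs along the bar, the way the steel finger below it points (tip 42 mm from the axis, 45 to 53 mm above the worktop); home, it points at the ring's centre.
- knob_end (a joint): turn angle of the hold-down knob at the end of the slide (fixture +x, robot's left). 0 = fully open, 1.45 rad = end stop (home); it grows as the knob turns CLOCKWISE seen from above. Starts between 0 and 0.2. A hinge with about 0.08 N m of dry friction: it stays where it is left, and it cannot move up or down.
- knob_end_grip (a point): on the turning axis (vertical) of the knob at the end of the slide (fixture +x, robot's left), 78 mm above the worktop. Orange upright bar 64 mm long, 15 thick, 57 to 91 mm above the worktop. Site x runs along the bar, the way the steel finger below it points (tip 42 mm from the axis, 45 to 53 mm above the worktop); home, it points at the ring's centre.
- grease_tin: bystander: round green tin with a pale lid, 67 mm diameter, 38 mm high, at the left of the fixture; origin at the centre of its underside.
- strip: bystander: brown strip with two small blocks on it, 150 x 36 mm, 22 mm high, at the right of the fixture; origin at the centre of its underside.
- crank: bystander: pale grey crank with two upright bosses, 67 x 49 mm, 50 mm high, at the right, beyond the open end of the lane; origin at the centre of its underside.
- screwdriver: bystander: screwdriver with a yellow handle, 214 mm long, 31 mm high, behind the fixture at the left; origin below the middle of its length.

How it is judged:
On the way, in this order (a step that is already met when the one before it is completed fails the run):
1. the ring lies flat and still in its nest, within 7 mm of the centre of the yellow circle (horizontal distance between ring and nest below 0.007 m and z of ring in the frame of nest below 0.004 m and angle between ring's own z axis and vertical below 0.06 rad and linear speed of ring below 0.02 m/s), for 0.2 s.
2. then all three knobs are turned to their end stops (value of joint each of knob_near, knob_far, knob_end above 1.36 rad), for 0.2 s.
At the end, for the whole second after the job is handed in: The ring lies flat (within 0.06 rad and 4 mm of the plate) and still, its centre within 7 mm of the centre of the yellow circle, and all three knobs stand within 0.09 rad of their end stops (above 1.36 rad of 1.45) (all of step 1 and all of step 2 and velocity of joint each of knob_near, knob_far, knob_end below 0.05 rad/s); the robot touches nothing.
It fails at once if the ring is lifted more than 8 mm off the lane plate (z of ring in the frame of nest above 0.008 m).
It fails at once if a bystander (tin, strip, crank, screwdriver) is moved more than 25 mm (distance of any of grease_tin, strip, crank, screwdriver from where it was at the start of the episode above 0.025 m).
It also fails if it takes over 72 s, if anything falls off the work surface, if the arm or the gripper's body presses on something with over 40 N, if the wrist force passes 120 N, or if a joint passes its speed limit or range.

### The arm

A 6-joint arm with a two-finger parallel gripper is mounted at the origin on a cart in front of the work surface, level with it; the furniture and walls round the work are solid. World frame = base frame: x ahead of the robot, y to its left, z up, the work surface at z = 0. Lengths are in m, angles in rad, forces in N, time in s.
With the tool pointing down it reaches from about 0.35 to 0.775 m from the base axis. Payload 5.5 kg.
Tool frame: the origin (TCP) lies midway between the tips of the shut fingers; the grasp point (between the pads) lies 19 mm behind it; z points along the fingers, y is the line along which they close (so a half turn about z gives the same grasp; the last joint's range is limited). The gripper opens to 85 mm and grips with 20 to 120 N. Pads are 22 mm wide; open, the fingers measure 114 mm over their backs; the gripper's body (76 mm by 85 mm) begins 54 mm behind the grasp point. The pads swing forward as they close: fully open they stand 13 mm farther back than shut.
Start: joints at [-1.284, 0.313, 0.046, 1.304, 0, 1.431], TCP at [0.238, -0.523, 0.231] pointing down, gripper open.
Joint ranges: [-2.76, 2.76], [-0.86, 1.69], [-1.03, 1.26], [-2.2, 2.34], [-1.47, 1.5], [-3.14, 3.14]. Speed limits (rad/s): [2.57, 2.57, 3.14, 3.14, 3.14, 3.14].

### API

Orientations are given as a unit quaternion [w, x, y, z].
In Python, from workcell import env gives the robot as it stands. The module is installed in compiled form; this text tells all that it offers.
- The arm moves only by the tool carry_out, never from a script. Its argument "series" is a list of rows, each an object with "delta_rot": the turn, a rotation vector about the world's x, y, z normalised to -1 to 1, where 1 is 0.1 rad, a list of three; "travel": the shift along the world's x, y, z normalised to -1 to 1, where 1 is 0.025 m, a list of three; "fingers": the closure, from -1 (fully open) to 1 (shut). In form: [{"delta_rot": [ax, ay, az], "travel": [tx, ty, tz], "fingers": fingers}, ...]. A call has 1 to 5 rows; each row shifts and turns the commanded pose from where the row before left it; what a row does not reach is not made up. A row lasts 1/8 s, in which the tool goes at most 62.5 mm and 10.7 degrees, less where a joint would pass 70% of its speed; a pose out of reach is approached as far as the arm can. A call with a number of a shift or a turn outside -1 to 1 is refused whole. A call with a gripper value outside its range is refused whole. The fingers move at their own pace and stop on an object; "squeeze" is the grip in N (left out, the last holds). Time passes only in rows, so rows that do not move let the fingers close. It gives the time, the measured TCP pose, the force, the opening and the grip force at its end, in the units of the state.
- env.get_state(): the state, without advancing time (a new reading comes with each control period).
- env.read_camera(name): name is "side" or "top" or "wrist"; returns a dict with "color" (480x640x3 uint8, red, green, blue), "fx", "fy", "cx", "cy" (pixels), "D" ([k1, k2, p1, p2, k3] as OpenCV has them; the pictures are not rectified), "world_from_camera" (4x4, takes a point from camera to world coordinates); the wrist camera has in their place "hand_eye" (4x4, takes a point from camera to tool coordinates, whose origin is the TCP and whose axes are the flange's). Camera axes: x right, y up, looking along -z (the intrinsics and any distortion apply to the point x, -y, -z); pixel columns grow to the right and rows downward; lengths in m; the calibration is good to about 2 mm. A picture is of the moment at which its call begins: read the wrist's pose just before it. There is no depth.
- env.hand_in(): hands the job in; it is judged then, once.
The state is a dict: "clock": time; "joint_pos": joint angles; "qvel": joint speeds; "tau": joint torques, N m; "tcp_pos": TCP position; "orientation": TCP orientation; "wrist_force": force on the tool from outside, world axes, zero at the start; "ft_torque": the same for the moment, N m; "finger_gap": finger opening in m; "grip_force": force on a finger pad.
Only numpy, scipy, OpenCV 4.12 (cv2) and the standard library are available. Lean on these libraries where they do the work, as an engineer would, in place of code of your own. Each camera call takes 0.05 s, during which the arm holds its last target. There are 200 camera calls.

## Working session

There is one attempt and no reset: what is moved stays moved. The work goes in short steps, Python scripts to look and compute and a tool call to move; the robot and the scene stay as the last step left them, time stands still between calls to the robot, and variables do not carry over. Pictures are saved under pics/ and viewed, at most 10 in all, crops included, and the job is handed in when it is done.

Besides the shell and the picture viewer there is one more tool, called as name(argument=value, ...) on one line, values as JSON. carry_out: Moves the arm, as the interface text tells. Its arguments: {"type":"object","properties":{"series":{"type":"array","items":{"type":"object","properties":{"delta_rot":{"type":"array","items":{"type":"number"}},"travel":{"type":"array","items":{"type":"number"}},"fingers":{"type":"number"}}}},"squeeze":{"type":"number"}},"required":["series"]}

```bash
mkdir -p pics
cat > h.py <<'E'
import numpy as np, cv2
from workcell import env
def snap(n,f=None):
    c=env.read_camera(n)
    if f: cv2.imwrite('pics/'+f,c['color'][:,:,::-1])
    return c
def KD(c): return np.array([[c['fx'],0,c['cx']],[0,c['fy'],c['cy']],[0,0,1.]]),np.array(c['D'],float)
def ray(c,px,T=None):
    K,D=KD(c); T=np.array(c['world_from_camera']) if T is None else T
    u=cv2.undistortPoints(np.array(px,float).reshape(-1,1,2),K,D).reshape(-1,2)
    d=np.c_[u[:,0],-u[:,1],-np.ones(len(u))]@T[:3,:3].T
    return T[:3,3],d
def onplane(c,px,z,T=None):
    o,d=ray(c,px,T); return o+d*((z-o[2])/d[:,2])[:,None]
def proj(c,P,T=None):
    K,D=KD(c); T=np.array(c['world_from_camera']) if T is None else T
    q=(np.array(P,float).reshape(-1,3)-T[:3,3])@T[:3,:3]; q=q*[1,-1,-1]
    return cv2.projectPoints(q,np.zeros(3),np.zeros(3),K,D)[0].reshape(-1,2)
def inter(c1,p1,c2,p2):
    o1,d1=ray(c1,p1);o2,d2=ray(c2,p2);d1=d1[0];d2=d2[0]
    s=np.linalg.lstsq(np.c_[d1,-d2],o2-o1,rcond=None)[0]
    a=o1+s[0]*d1;b=o2+s[1]*d2
    return (a+b)/2,np.linalg.norm(a-b)
E
python3 - <<'E'
from h import *
for n in('top','side'):
    c=snap(n,n+'0.png'); print(n,c['fx'],c['D'],np.round(c['world_from_camera'],3).tolist())
print(env.get_state())
E
```

```text
top 597.4292904868755 [-0.09492689  0.          0.          0.          0.        ] [[-0.023, 0.998, -0.053, 0.485], [-1.0, -0.023, 0.002, -0.056], [0.001, 0.053, 0.999, 1.877], [0.0, 0.0, 0.0, 1.0]]
side 552.3365234371815 [-0.12072834  0.          0.          0.          0.        ] [[0.999, -0.033, 0.03, 0.627], [0.044, 0.628, -0.777, -1.092], [0.007, 0.777, 0.629, 0.911], [0.0, 0.0, 0.0, 1.0]]
{'clock': 0.1, 'joint_pos': array([-1.28360259e+00,  3.13958794e-01,  4.50927788e-02,  1.30355660e+00,
        2.91164667e-05,  1.43119267e+00]), 'qvel': array([ 0.00011068, -0.00180618,  0.0002356 ,  0.00036498,  0.00044188,
       -0.00053298]), 'tau': array([ 2.10225051e-03, -4.81728208e+01,  2.99243206e+01,  1.28198782e-02,
       -2.11491379e-04, -1.41360314e-05]), 'tcp_pos': array([ 0.23789858, -0.52300031,  0.23047903]), 'orientation': array([-8.12003462e-04,  9.77316454e-01,  2.11782639e-01, -4.54328807e-05]), 'wrist_force': array([ 0.14511402, -0.36955829, -0.71992308]), 'ft_torque': array([-0.03495985,  0.02589029,  0.04393511]), 'grip_force': 0.0, 'finger_gap': 0.08546614752742143}
```

View pics/top0.png

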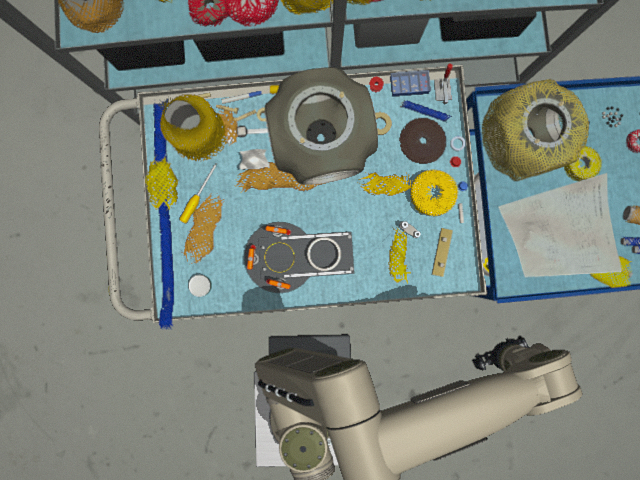

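View pics/side0.png

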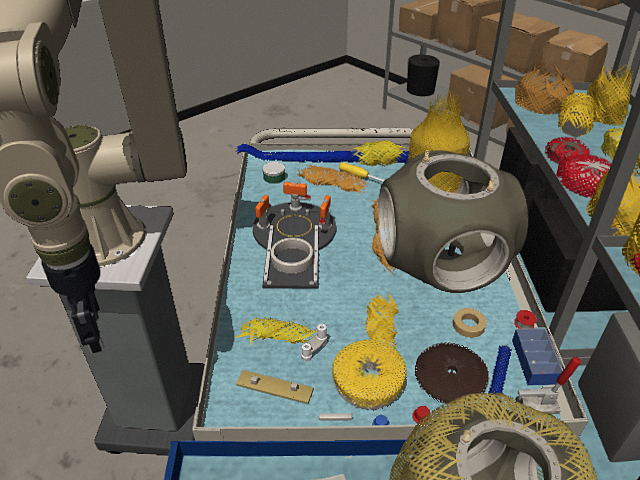

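Top view: yellow circle at about (281,258), ring (323,254), and knobs far (278,230), end (250,259) and near (279,283). Side view: ring (293,255), and orange bars at (262,208), (295,189) and (325,207).

```bash
cat >> h.py <<'E'
def orange(c,box=None,amin=15):
    hsv=cv2.cvtColor(c['color'],cv2.COLOR_RGB2HSV)
    m=cv2.inRange(hsv,(5,205,130),(17,255,255))
    if box:
        k=np.zeros_like(m);x0,y0,x1,y1=box;k[y0:y1,x0:x1]=255;m&=k
    n,l,s,ce=cv2.connectedComponentsWithStats(m)
    return [(s[i,4],ce[i],cv2.minAreaRect(np.argwhere(l==i)[:,::-1].astype(np.float32)),l==i) for i in range(1,n) if s[i,4]>=amin]
E
python3 - <<'E'
from h import *
t=snap('top');s=snap('side')
to=orange(t,(235,215,300,300));so=orange(s,(245,175,340,225))
for n,L in(('t',to),('s',so)):
    for o in L: print(n,o[0],o[1].round(1),o[2])
for a in to:
    for b in so:
        p,e=inter(t,a[1],s,b[1])
        if e<.02: print(a[1].round(),b[1].round(),p.round(4),round(e,4))
print('nest/ring coarse',onplane(t,[[281,258]],.012).round(3),onplane(t,[[323,254]],.042).round(3))
E
```

```text
t 33 [269.5 228.2] ((269.558837890625, 228.2647247314453), (7.518604278564453, 4.123105525970459), 14.03624439239502)
t 35 [282.4 230.5] ((282.5, 230.0), (4.0, 9.0), 90.0)
t 36 [251.2 252. ] ((251.0, 252.0), (8.0, 4.0), 90.0)
t 37 [249.9 264.4] ((250.0, 264.5), (7.0, 4.0), 90.0)
t 37 [272.9 282.4] ((272.7647399902344, 282.4411926269531), (8.00367546081543, 4.365641117095947), 14.03624439239502)
t 33 [285.4 285.3] ((285.3823547363281, 285.4706115722656), (7.761139392852783, 4.123105525970459), 14.03624439239502)
s 197 [294.6 188.9] ((294.5029296875, 188.46176147460938), (21.781808853149414, 10.35402774810791), 4.39870548248291)
s 19 [264.8 197.7] ((265.0, 197.50001525878906), (3.535533905029297, 4.949747085571289), 45.0)
s 17 [327.2 197.8] ((327.5000305175781, 198.00003051757812), (4.949747085571289, 3.535533905029297), 45.0)
s 63 [258.3 208.8] ((258.0594787597656, 208.55674743652344), (6.175803184509277, 15.439509391784668), 17.10272979736328)
s 70 [322.9 209.7] ((322.6146545410156, 209.63169860839844), (5.796972274780273, 15.086095809936523), 12.094757080078125)
[270. 228.] [327. 198.] [0.593  0.0909 0.0881] 0.0007
[270. 228.] [323. 210.] [0.5886 0.0936 0.0482] 0.0128
[282. 230.] [327. 198.] [0.589  0.0511 0.1152] 0.0109
[282. 230.] [323. 210.] [0.5847 0.053  0.0771] 0.0019
[251. 252.] [295. 189.] [0.513  0.1474 0.0759] 0.0198
[250. 264.] [295. 189.] [0.4938 0.1549 0.0689] 0.0169
[273. 282.] [265. 198.] [0.4305 0.0841 0.0871] 0.0006
[273. 282.] [258. 209.] [0.4203 0.0854 0.0506] 0.0178
[285. 285.] [265. 198.] [0.4293 0.0464 0.113 ] 0.0154
[285. 285.] [258. 209.] [0.4194 0.0471 0.0778] 0.0021
nest/ring coarse [[0.503 0.063 0.012]] [[ 0.512 -0.068  0.042]]
```

carry_out(series=[{"travel": [0.4,0.8,0.15],"delta_rot": [0,0,1],"fingers": -1},{"travel": [0.4,0.8,0.15],"delta_rot": [0,0,1],"fingers": -1},{"travel": [0.4,0.8,0.15],"delta_rot": [0,0,1],"fingers": -1},{"travel": [0.4,0.8,0.15],"delta_rot": [0,0,1],"fingers": -1},{"travel": [0.4,0.8,0.15],"delta_rot": [0,0,1],"fingers": -1}])

```text
clock: 0.82
tcp_pos: [0.2882, -0.4227, 0.25]
orientation: [-0.0, 0.894, 0.448, 0.0]
wrist_force: [-0.1, 0.0, -0.3]
finger_gap: 0.0855
grip_force: 0.0
```

```bash
python3 -c "
from h import *
s=env.get_state();print(s['joint_pos'].round(3),s['tcp_pos'].round(3));c=snap('wrist');print(np.round(c['hand_eye'],3),c['fx'],c['cx'],c['cy'],c['D'])"
```

```text
[-1.129  0.185 -0.076  1.31   0.     1.082] [ 0.288 -0.423  0.25 ]
[[ 0.     0.966  0.259  0.064]
 [ 1.    -0.     0.    -0.   ]
 [ 0.     0.259 -0.966 -0.143]
 [ 0.     0.     0.     1.   ]] 346.63490498178595 306.8802911988928 237.02475186209253 [0.00377946 0.         0.         0.         0.        ]
```

carry_out(series=[{"travel": [0.35,0.9,0],"delta_rot": [0,0,1],"fingers": -1},{"travel": [0.35,0.9,0],"delta_rot": [0,0,1],"fingers": -1},{"travel": [0.35,0.9,0],"delta_rot": [0,0,1],"fingers": -1},{"travel": [0.35,0.9,0],"delta_rot": [0,0,1],"fingers": -1},{"travel": [0.35,0.9,0],"delta_rot": [0,0,1],"fingers": -1}])

```text
clock: 1.5
tcp_pos: [0.3319, -0.3104, 0.2499]
orientation: [-0.0, 0.755, 0.655, -0.0]
wrist_force: [-0.1, -0.2, -0.3]
finger_gap: 0.0857
grip_force: 0.0
```

carry_out(series=[{"travel": [0.35,0.9,0],"delta_rot": [0,0,1],"fingers": -1},{"travel": [0.35,0.9,0],"delta_rot": [0,0,1],"fingers": -1},{"travel": [0.35,0.9,0],"delta_rot": [0,0,1],"fingers": -1},{"travel": [0.35,0.9,0],"delta_rot": [0,0,1],"fingers": -1},{"travel": [0.35,0.9,0],"delta_rot": [0,0,1],"fingers": -1}])

```text
clock: 2.12
tcp_pos: [0.3757, -0.1979, 0.25]
orientation: [0.0, 0.57, 0.822, -0.0]
wrist_force: [0.4, -0.7, -1.1]
finger_gap: 0.0852
grip_force: 0.0
```

carry_out(series=[{"travel": [0.35,0.9,0],"delta_rot": [0,0,1],"fingers": 1},{"travel": [0.35,0.9,0],"delta_rot": [0,0,1],"fingers": 1},{"travel": [0.35,0.9,0],"delta_rot": [0,0,1],"fingers": 1},{"travel": [0.35,0.9,0],"delta_rot": [0,0,1],"fingers": 1},{"travel": [0.35,0.9,0],"delta_rot": [0,0,1],"fingers": 1}])

```text
clock: 2.75
tcp_pos: [0.4195, -0.0854, 0.25]
orientation: [0.0, 0.349, 0.937, -0.0]
wrist_force: [0.8, -0.4, -0.3]
finger_gap: 0.0005
grip_force: 0.0
```

carry_out(series=[{"travel": [0,0,0],"delta_rot": [0,0,1],"fingers": 1},{"travel": [0,0,0],"delta_rot": [0,0,1],"fingers": 1},{"travel": [0,0,0],"delta_rot": [0,0,1],"fingers": 1},{"travel": [0,0,0],"delta_rot": [0,0,1],"fingers": 1},{"travel": [0,0,0],"delta_rot": [0,0,1],"fingers": 1}])

```text
clock: 3.38
tcp_pos: [0.4193, -0.0861, 0.2499]
orientation: [-0.0, 0.106, 0.994, 0.0]
wrist_force: [-0.2, 0.7, -0.5]
finger_gap: -0.0001
grip_force: 0.0
```

carry_out(series=[{"travel": [0,0,0],"delta_rot": [0,0,1],"fingers": 1},{"travel": [0,0,0],"delta_rot": [0,0,1],"fingers": 1}])

```text
clock: 3.62
tcp_pos: [0.4193, -0.0862, 0.2499]
orientation: [-0.0, 0.006, 1.0, 0.0]
wrist_force: [0.4, -0.3, -0.3]
finger_gap: 0.0
grip_force: 0.0
```

```bash
cat >> h.py <<'E'
from scipy.spatial.transform import Rotation as R
def wrist(f=None):
    s=env.get_state(); c=snap('wrist',f)
    T=np.eye(4); q=s['orientation']; T[:3,:3]=R.from_quat([q[1],q[2],q[3],q[0]]).as_matrix(); T[:3,3]=s['tcp_pos']
    c['world_from_camera']=T@np.array(c['hand_eye']); return c
E
python3 - <<'E'
from h import *
c=wrist('w1.png'); s=env.get_state(); print(s['joint_pos'].round(3),s['tcp_pos'].round(4),s['orientation'].round(4))
np.save('w1T.npy',c['world_from_camera'])
for o in orange(c,amin=40): print(o[0],o[1].round(1),o[2])
E
```

```text
[-0.391  0.023 -0.26   1.288 -0.    -0.381] [ 0.4192 -0.0862  0.2499] [-1.0e-04  4.8e-03  1.0e+00  0.0e+00]
833 [473.4 220.5] ((472.3646240234375, 220.5517120361328), (79.07122039794922, 18.159809112548828), 13.781599044799805)
866 [557.3 297.3] ((557.815673828125, 297.0279846191406), (27.896211624145508, 67.05545806884766), 3.6329505443573)
```

View pics/w1.png

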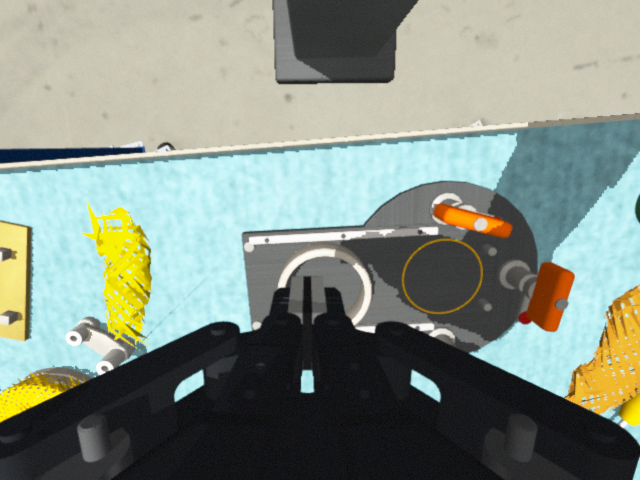

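The wrist view shows the yellow circle at about (442,276), the ring at about (325,285), the near knob at (472,220) and the end knob at (552,297). The gripper hides the far knob, so I'll take a second view from further ahead.

carry_out(series=[{"travel": [0.9,0.9,0],"delta_rot": [0,0,0],"fingers": 1},{"travel": [0.9,0.9,0],"delta_rot": [0,0,0],"fingers": 1},{"travel": [0.9,0.9,0],"delta_rot": [0,0,0],"fingers": 1},{"travel": [0.9,0.9,0],"delta_rot": [0,0,0],"fingers": 1},{"travel": [0,0,0],"delta_rot": [0,0,0],"fingers": 1}])

```text
clock: 4.3
tcp_pos: [0.5104, 0.005, 0.2495]
orientation: [-0.0, 0.007, 1.0, 0.0]
wrist_force: [-0.5, -0.1, -0.6]
finger_gap: 0.0001
grip_force: 0.0
```

Run:
```python
from h import *
c=wrist('w2.png'); s=env.get_state(); print(s['tcp_pos'].round(4))
np.save('w2T.npy',c['world_from_camera'])
def yel(img):
    h=cv2.cvtColor(img,cv2.COLOR_RGB2HSV); return cv2.inRange(h,(17,130,110),(28,255,255))
for f in('w1','w2'):
    img=cv2.imread(f'pics/{f}.png')[:,:,::-1].copy(); c2=dict(c,color=img,world_from_camera=np.load(f+'T.npy'))
    for o in orange(c2,amin=40): print(f,o[0],o[1].round(1),[np.round(x,1) for x in o[2]])
    n,l,st,ce=cv2.connectedComponentsWithStats(yel(img))
    print([(st[i].tolist(),ce[i].round()) for i in range(1,n) if st[i,4]>60])
```

```text
[0.5095 0.0044 0.2496]
w1 833 [473.4 220.5] [array([472.4, 220.6]), array([79.1, 18.2]), np.float64(13.8)]
w1 866 [557.3 297.3] [array([557.8, 297. ]), array([27.9, 67.1]), np.float64(3.6)]
[([446, 210, 30, 16, 292], array([460., 218.])), ([484, 220, 17, 11, 86], array([491., 224.])), ([0, 222, 28, 118, 325], array([ 22., 293.])), ([107, 223, 44, 104, 1442], array([136., 277.])), ([96, 227, 8, 20, 73], array([ 99., 239.])), ([402, 238, 81, 76, 549], array([442., 275.])), ([104, 262, 13, 14, 64], array([109., 268.])), ([565, 286, 75, 140, 5276], array([614., 364.])), ([124, 322, 17, 18, 79], array([132., 330.])), ([116, 327, 15, 9, 61], array([122., 331.])), ([0, 373, 77, 50, 905], array([ 37., 390.])), ([0, 398, 9, 13, 66], array([  4., 404.]))]
w2 584 [378.1 120.2] [array([379. , 117.6]), array([77.4, 19.5]), np.float64(15.1)]
w2 1286 [464.6 205.3] [array([466.6, 205.8]), array([27.9, 71.1]), np.float64(13.6)]
w2 1078 [380.7 291.8] [array([378.4, 293.1]), array([69.5, 21.7]), np.float64(9.5)]
[([345, 102, 34, 19, 397], array([360., 110.])), ([387, 112, 28, 19, 342], array([401., 121.])), ([9, 136, 50, 132, 2063], array([ 41., 205.])), ([324, 157, 86, 85, 699], array([367., 198.])), ([468, 175, 15, 31, 266], array([476., 190.])), ([501, 185, 139, 178, 10455], array([572., 279.])), ([461, 212, 16, 28, 215], array([468., 225.])), ([19, 256, 18, 15, 94], array([ 28., 262.])), ([349, 290, 26, 13, 232], array([361., 296.])), ([0, 333, 25, 79, 756], array([  7., 371.])), ([574, 335, 37, 29, 69], array([593., 351.])), ([614, 340, 26, 102, 1393], array([631., 390.])), ([24, 353, 107, 44, 2152], array([ 71., 371.])), ([300, 371, 15, 22, 239], array([307., 383.])), ([410, 375, 31, 27, 385], array([426., 387.]))]
```

View pics/w2.png

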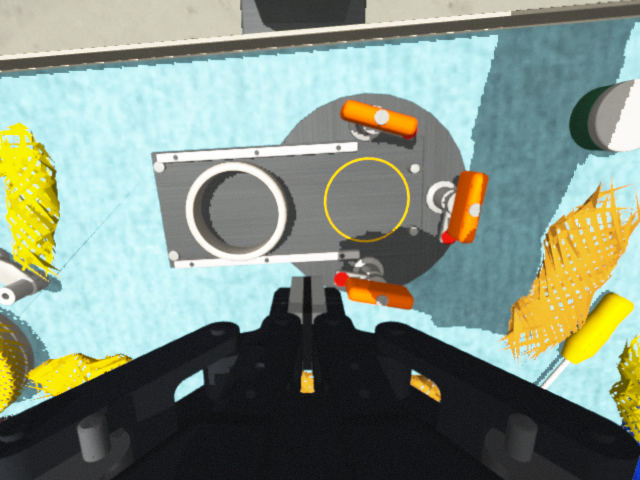

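The second view shows the whole fixture: circle (367,199), ring (237,211), and grey dots on the knob axes at (382,117), (475,209) and (383,301).

```bash
cat > m.py <<'E'
from h import *
c0=wrist()
def load(f): return dict(c0,color=cv2.imread(f'pics/{f}.png')[:,:,::-1].copy(),world_from_camera=np.load(f+'T.npy'))
def dot(c,x,y,r=12):
    h=cv2.cvtColor(c['color'],cv2.COLOR_RGB2HSV)[y-r:y+r,x-r:x+r]
    m=((h[:,:,1]<90)&(h[:,:,2]>100)).astype(np.uint8)
    n,l,s,ce=cv2.connectedComponentsWithStats(m)
    i=min(range(1,n),key=lambda i:np.hypot(*(ce[i]-r))-(s[i,4]>15)*50); return ce[i]+[x-r,y-r],s[i,4]
def circ(P):
    A=np.c_[2*P[:,:2],np.ones(len(P))]; s=np.linalg.lstsq(A,(P[:,:2]**2).sum(1),rcond=None)[0]
    r=np.sqrt(s[2]+s[0]**2+s[1]**2); return s[:2],r,np.std(np.hypot(*(P[:,:2]-s[:2]).T)-r)
E
python3 - <<'E'
from m import *
w1,w2=load('w1'),load('w2')
d1={'near':dot(w1,482,224),'end':dot(w1,562,304)}
d2={'near':dot(w2,382,117),'end':dot(w2,475,209),'far':dot(w2,383,301)}
print(d1,d2)
for k in d1: print(k,inter(w1,d1[k][0],w2,d2[k][0]))
K={}
for k in d2: K[k]=onplane(w2,d2[k][0],.091)[0]; print(k,K[k].round(4))
t=snap('top')
for w,b in((w1,(402,238,483,314)),(w2,(324,157,410,242))):
    h=cv2.cvtColor(w['color'],cv2.COLOR_RGB2HSV); m=cv2.inRange(h,(17,130,110),(28,255,255))
    p=np.argwhere(m[b[1]:b[3],b[0]:b[2]])[:,::-1]+[b[0],b[1]]
    for z in(.012,): print('nest',circ(onplane(w,p,z)))
# ring in w2: bright low-sat
h=cv2.cvtColor(w2['color'],cv2.COLOR_RGB2HSV)[150:275,180:295]
m=((h[:,:,1]<40)&(h[:,:,2]>195)).astype(np.uint8)
n,l,s,ce=cv2.connectedComponentsWithStats(m); i=1+np.argmax(s[1:,4]); print(s[i])
cs,hi=cv2.findContours((l==i).astype(np.uint8),cv2.RETR_CCOMP,cv2.CHAIN_APPROX_NONE)
for q in cs:
    if len(q)>60: print('ring',len(q),circ(onplane(w2,q.reshape(-1,2)+[180,150],.042)))
N=(K['near']+K['far'])/2; a=K['near']-K['far']; print('mid',N,'len',np.linalg.norm(a),'fix yaw',np.arctan2(-a[0],a[1]) ,np.arctan2(*(K['end']-N)[[1,0]]))
# bar directions: top-face (hue) long axis
for o in orange(w2,amin=400):
    pts=cv2.boxPoints(o[2]);e=[pts[1]-pts[0],pts[2]-pts[1]];e=max(e,key=np.linalg.norm);c=np.array(o[2][0])
    P=onplane(w2,np.array([c-e/2,c+e/2]),.085);v=P[1]-P[0];print(o[1].round(),np.arctan2(v[1],v[0])%np.pi,np.linalg.norm(v))
E
```

```text
{'near': (array([479.93233083, 224.03007519]), np.int32(133)), 'end': (array([566.50883392, 304.91166078]), np.int32(283))} {'near': (array([381.20858896, 116.87730061]), np.int32(163)), 'end': (array([479.32945736, 210.17829457]), np.int32(258)), 'far': (array([381.62867647, 305.81617647]), np.int32(272))}
near (array([0.42328026, 0.06654627, 0.09234008]), np.float64(5.853918291399146e-05))
end (array([0.50133276, 0.1544717 , 0.09519831]), np.float64(0.0006276243068473849))
near [0.4232 0.0668 0.091 ]
end [0.5023 0.1563 0.091 ]
far [0.5932 0.0742 0.091 ]
nest (array([0.50499468, 0.07012554]), np.float64(0.04589232696044729), np.float64(0.0008043465725562102))
nest (array([0.50507154, 0.07010122]), np.float64(0.04593717216124223), np.float64(0.0008657555043696282))
[   0   12  115  113 3002]
ring 461 (array([ 0.52122915, -0.07138315]), np.float64(0.05669501046635995), np.float64(0.008524026725525482))
ring 242 (array([ 0.51139162, -0.06925297]), np.float64(0.04430762973910373), np.float64(0.0002971956408946303))
mid [0.50821318 0.07048069 0.091     ] len 0.17017345387715682 fix yaw 1.614094232831366 1.6390629433655515
[378. 120.] 1.3090748453861198 0.06557024795958998
[465. 205.] 3.0071118970583033 0.06295824330901884
[381. 292.] 1.3803450767832426 0.06737426715230296
```

carry_out(series=[{"travel": [0.02,-0.98,0],"delta_rot": [0,0,0],"fingers": 1},{"travel": [0.02,-0.98,0],"delta_rot": [0,0,0],"fingers": 1},{"travel": [0.02,-0.98,0],"delta_rot": [0,0,0],"fingers": 1},{"travel": [0,0,-1],"delta_rot": [0,0,0],"fingers": 1},{"travel": [0,0,-1],"delta_rot": [0,0,0],"fingers": 1}])

```text
clock: 5.08
tcp_pos: [0.5103, -0.0708, 0.2]
orientation: [0.001, 0.009, 1.0, -0.0]
wrist_force: [-0.8, 0.3, -0.2]
finger_gap: 0.0002
grip_force: 0.0
```

carry_out(series=[{"travel": [0,0,-1],"delta_rot": [0,0,0],"fingers": 1},{"travel": [0,0,-1],"delta_rot": [0,0,0],"fingers": 1},{"travel": [0,0,-1],"delta_rot": [0,0,0],"fingers": 1},{"travel": [0,0,-1],"delta_rot": [0,0,0],"fingers": 1},{"travel": [0,0,0],"delta_rot": [0,0,0],"fingers": 1}])

```text
clock: 5.7
tcp_pos: [0.5085, -0.0697, 0.0986]
orientation: [-0.002, 0.008, 1.0, 0.001]
wrist_force: [0.2, 0.0, -0.1]
finger_gap: 0.0004
grip_force: 0.0
```

Run:
```python
from m import *
w2=load('w2')
P=onplane(w2,[[162,157],[355,147],[175,263],[345,255]],.021);print(P.round(4),[np.arctan2(*(P[i+1]-P[i])[[1,0]]) for i in(0,2)])
h=cv2.cvtColor(w2['color'],cv2.COLOR_RGB2HSV)
print(onplane(w2,[[475,209],[383,301]],.092).round(4))
print(env.get_state()['tcp_pos'])
w=wrist('w3.png')
```

```text
[[ 0.4547 -0.1461  0.021 ]
 [ 0.4474  0.0551  0.021 ]
 [ 0.5716 -0.1456  0.021 ]
 [ 0.5648  0.0464  0.021 ]] [np.float64(1.607044757675995), np.float64(1.6060736515149403)]
[[0.501  0.1519 0.092 ]
 [0.5878 0.075  0.092 ]]
[ 0.5096473  -0.06987476  0.09992067]
```

View pics/w3.png

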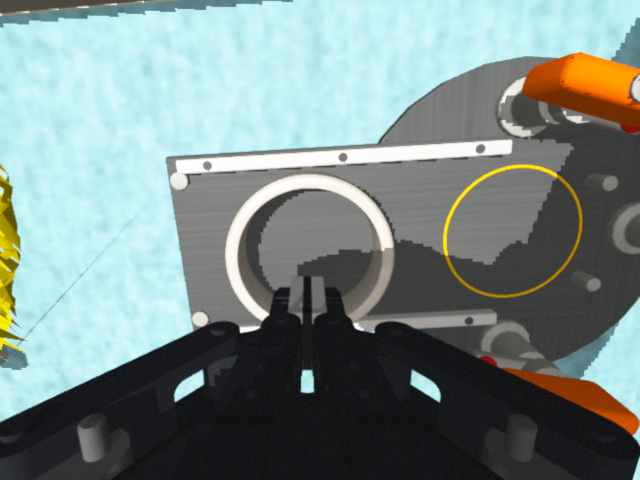

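Tool is centred over the bore; the ring band spans about x 226–394 px, and the nest circle is at about (513,231). I'll descend and push.

carry_out(series=[{"travel": [0.04,0,-1],"delta_rot": [0,0,0],"fingers": 1},{"travel": [0,0,-1],"delta_rot": [0,0,0],"fingers": 1},{"travel": [0,0,-0.6],"delta_rot": [0,0,0],"fingers": 1},{"travel": [0,0,-0.25],"delta_rot": [0,0,0],"fingers": 1},{"travel": [0,0,0],"delta_rot": [0,0,0],"fingers": 1}])

```text
clock: 6.42
tcp_pos: [0.512, -0.0696, 0.0292]
orientation: [0.0, 0.007, 1.0, -0.0]
wrist_force: [-0.3, -0.4, 0.1]
finger_gap: -0.0
grip_force: 0.0
```

carry_out(series=[{"travel": [-0.02,0.5,0],"delta_rot": [0,0,0],"fingers": 1},{"travel": [-0.02,0.4,0],"delta_rot": [0,0,0],"fingers": 1},{"travel": [-0.02,0.4,0],"delta_rot": [0,0,0],"fingers": 1},{"travel": [-0.02,0.4,0],"delta_rot": [0,0,0],"fingers": 1},{"travel": [-0.02,0.4,0],"delta_rot": [0,0,0],"fingers": 1}])

```text
clock: 7.05
tcp_pos: [0.5095, -0.0164, 0.0291]
orientation: [0.0, 0.007, 1.0, -0.0]
wrist_force: [0.2, -1.7, 0.8]
finger_gap: 0.0
grip_force: 0.9
```

carry_out(series=[{"travel": [-0.016,0.4,0],"delta_rot": [0,0,0],"fingers": 1},{"travel": [-0.016,0.4,0],"delta_rot": [0,0,0],"fingers": 1},{"travel": [-0.016,0.4,0],"delta_rot": [0,0,0],"fingers": 1},{"travel": [-0.016,0.4,0],"delta_rot": [0,0,0],"fingers": 1},{"travel": [-0.016,0.4,0],"delta_rot": [0,0,0],"fingers": 1}])

```text
clock: 7.68
tcp_pos: [0.5072, 0.0337, 0.0288]
orientation: [-0.0, 0.007, 1.0, 0.0]
wrist_force: [0.6, -1.1, 1.5]
finger_gap: -0.0002
grip_force: 0.9
```

carry_out(series=[{"travel": [-0.016,0.4,0],"delta_rot": [0,0,0],"fingers": 1},{"travel": [-0.016,0.4,0],"delta_rot": [0,0,0],"fingers": 1},{"travel": [-0.016,0.4,0],"delta_rot": [0,0,0],"fingers": 1},{"travel": [-0.016,0.4,0],"delta_rot": [0,0,0],"fingers": 1},{"travel": [-0.01,0.2,0],"delta_rot": [0,0,0],"fingers": 1}])

```text
clock: 8.3
tcp_pos: [0.5053, 0.0788, 0.0288]
orientation: [-0.0, 0.007, 1.0, 0.0]
wrist_force: [0.7, -2.0, 0.9]
finger_gap: -0.0004
grip_force: 0.8
```

carry_out(series=[{"travel": [0,0.15,0],"delta_rot": [0,0,0],"fingers": 1},{"travel": [0,0.1,0],"delta_rot": [0,0,0],"fingers": 1}])

```text
clock: 8.55
tcp_pos: [0.5054, 0.0844, 0.0288]
orientation: [-0.0, 0.007, 1.0, 0.0]
wrist_force: [0.0, -1.5, 0.8]
finger_gap: -0.0002
grip_force: 0.8
```

carry_out(series=[{"travel": [0,0.1,0],"delta_rot": [0,0,0],"fingers": 1},{"travel": [0,0.1,0],"delta_rot": [0,0,0],"fingers": 1}])

```text
clock: 8.8
tcp_pos: [0.5054, 0.0893, 0.0288]
orientation: [-0.0, 0.008, 1.0, 0.0]
wrist_force: [-0.5, -2.1, -0.1]
finger_gap: 0.0001
grip_force: 0.8
```

```bash
cat > v.py <<'E'
from m import *
import sys
w=wrist(sys.argv[1]); s=env.get_state(); print(s['tcp_pos'].round(4),s['wrist_force'].round(1))
E
python3 v.py w4.png
```

```text
[0.5055 0.0895 0.0288] [ 0.3 -1.8  1.4]
```

View pics/w4.png

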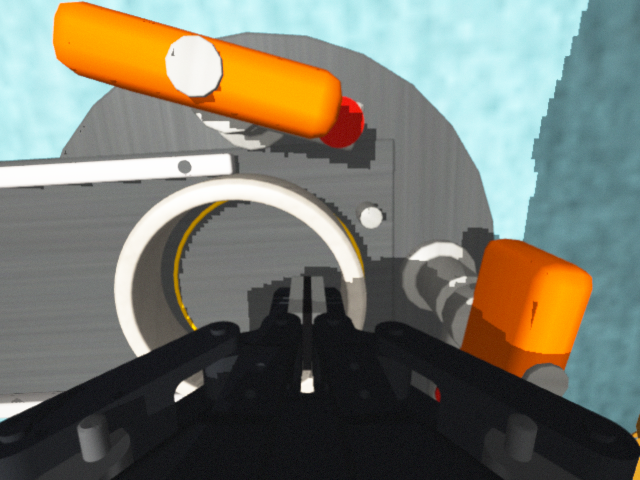

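The ring nearly covers the yellow circle, with the pin at (371,216) a few mm ahead of its edge. I'll keep pushing gently until contact.

carry_out(series=[{"travel": [0,0.1,0],"delta_rot": [0,0,0],"fingers": 1},{"travel": [0,0.1,0],"delta_rot": [0,0,0],"fingers": 1}])

```text
clock: 9.15
tcp_pos: [0.5054, 0.0943, 0.0288]
orientation: [-0.0, 0.008, 1.0, 0.0]
wrist_force: [0.4, -2.2, -0.3]
finger_gap: 0.0001
grip_force: 0.7
```

carry_out(series=[{"travel": [0,0.08,0],"delta_rot": [0,0,0],"fingers": 1},{"travel": [0,0,0],"delta_rot": [0,0,0],"fingers": 1}])

```text
clock: 9.4
tcp_pos: [0.5054, 0.0966, 0.0288]
orientation: [0.0, 0.007, 1.0, 0.0]
wrist_force: [-0.2, -0.7, 1.1]
finger_gap: -0.0001
grip_force: 0.3
```

carry_out(series=[{"travel": [0,0.08,0],"delta_rot": [0,0,0],"fingers": 1},{"travel": [0,0,0],"delta_rot": [0,0,0],"fingers": 1}])

```text
clock: 9.65
tcp_pos: [0.5054, 0.0985, 0.0288]
orientation: [-0.0, 0.007, 1.0, 0.0]
wrist_force: [0.0, -1.2, 0.2]
finger_gap: 0.0006
grip_force: 0.4
```

carry_out(series=[{"travel": [0,0.08,0],"delta_rot": [0,0,0],"fingers": 1},{"travel": [0,0,0],"delta_rot": [0,0,0],"fingers": 1}])

```text
clock: 9.9
tcp_pos: [0.5055, 0.1002, 0.0288]
orientation: [0.0, 0.007, 1.0, -0.0]
wrist_force: [0.0, -2.2, 1.0]
finger_gap: 0.0003
grip_force: 1.0
```

carry_out(series=[{"travel": [0,0.06,0],"delta_rot": [0,0,0],"fingers": 1},{"travel": [0,0,0],"delta_rot": [0,0,0],"fingers": 1}])

```text
clock: 10.15
tcp_pos: [0.5054, 0.1005, 0.0289]
orientation: [-0.0, 0.008, 1.0, -0.001]
wrist_force: [-1.1, -7.5, 1.6]
finger_gap: -0.0
grip_force: 2.0
```

carry_out(series=[{"travel": [0,0.06,0],"delta_rot": [0,0,0],"fingers": 1},{"travel": [0,0,0],"delta_rot": [0,0,0],"fingers": 1}])

```text
clock: 10.4
tcp_pos: [0.5055, 0.101, 0.029]
orientation: [0.0, 0.008, 1.0, -0.002]
wrist_force: [-1.6, -11.5, 2.7]
finger_gap: 0.0006
grip_force: 3.1
```

```bash
python3 v.py w5.png
python3 - <<'E'
from m import *
w=wrist()
h=cv2.cvtColor(w['color'],cv2.COLOR_RGB2HSV)
m=((h[:,:,1]<40)&(h[:,:,2]>195)).astype(np.uint8); m[330:]=0
n,l,s,ce=cv2.connectedComponentsWithStats(m); print([(s[i].tolist()) for i in range(n) if s[i,4]>300])
# fit upper outer edge of ring: per column topmost bright
i=max((i for i in range(1,n) if s[i,0]<300 and s[i,0]+s[i,2]>200 and s[i,1]>120),key=lambda i:s[i,4])
mm=l==i; xs=np.where(mm.any(0))[0]
out=np.array([[x,np.argmax(mm[:,x])-.5] for x in xs][5:-5])
P=onplane(w,out,.042); P=P[np.linalg.norm(P[:,:2]-[.505,.07],axis=1)<.065]; C=circ(P); print(C)
E
```

```text
[0.5055 0.101  0.029 ] [  0.4 -11.    3.4]
[[0, 0, 640, 480, 291806], [109, 37, 56, 60, 2554], [0, 154, 205, 33, 4019], [114, 184, 246, 146, 6987], [386, 243, 48, 18, 574]]
(array([0.50422308, 0.07276598]), np.float64(0.05119173036537205), np.float64(9.813257171227685e-05))
```

The ring is against the pins at about (0.504, 0.073), within tolerance. I'll back off, lift and go to the near knob.

carry_out(series=[{"travel": [0,-0.3,0],"delta_rot": [0,0,0],"fingers": 1},{"travel": [0,-0.3,0],"delta_rot": [0,0,0],"fingers": 1},{"travel": [0,-0.2,0],"delta_rot": [0,0,0],"fingers": 1},{"travel": [0,0,1],"delta_rot": [0,0,0],"fingers": 1},{"travel": [0,0,1],"delta_rot": [0,0,0],"fingers": 1}])

```text
clock: 11.22
tcp_pos: [0.505, 0.0832, 0.079]
orientation: [-0.001, 0.007, 1.0, 0.0]
wrist_force: [1.5, 0.4, -0.5]
finger_gap: -0.0003
grip_force: 0.0
```

carry_out(series=[{"travel": [0,0,1],"delta_rot": [0,0,0],"fingers": 1},{"travel": [0,0,1],"delta_rot": [0,0,0],"fingers": 1},{"travel": [0,0,1],"delta_rot": [0,0,0],"fingers": 1},{"travel": [-0.5,0,1],"delta_rot": [0,0,0],"fingers": 1},{"travel": [-0.5,0,0],"delta_rot": [0,0,0],"fingers": 1}])

```text
clock: 11.85
tcp_pos: [0.4814, 0.0834, 0.1805]
orientation: [0.002, 0.007, 1.0, 0.0]
wrist_force: [0.5, -0.3, -0.2]
finger_gap: 0.0
grip_force: 0.0
```

carry_out(series=[{"travel": [-0.6,-0.1,0],"delta_rot": [0,0,0],"fingers": 1},{"travel": [-0.6,-0.1,0],"delta_rot": [0,0,0],"fingers": 1},{"travel": [-0.6,-0.1,0],"delta_rot": [0,0,0],"fingers": 1},{"travel": [-0.5,-0.1,0],"delta_rot": [0,0,0],"fingers": 1},{"travel": [0,0,0],"delta_rot": [0,0,0],"fingers": 1}])

```text
clock: 12.48
tcp_pos: [0.422, 0.0731, 0.1788]
orientation: [-0.0, 0.008, 1.0, 0.0]
wrist_force: [0.3, 0.0, -0.1]
finger_gap: -0.0001
grip_force: 0.0
```

```bash
python3 v.py w6.png
python3 - <<'E'
from m import *
w=wrist()
for o in orange(w,amin=300): print(o[0],o[1].round(1),[np.round(x,1) for x in o[2]])
E
```

```text
[0.4233 0.0732 0.179 ] [ 0.2 -0.3  0. ]
1187 [302.2 235. ] [array([299.2, 237.6]), array([90.5, 26.7]), np.float64(14.0)]
722 [415.7 309. ] [array([416.1, 309.3]), array([44.6, 22.7]), np.float64(84.3)]
```

View pics/w6.png

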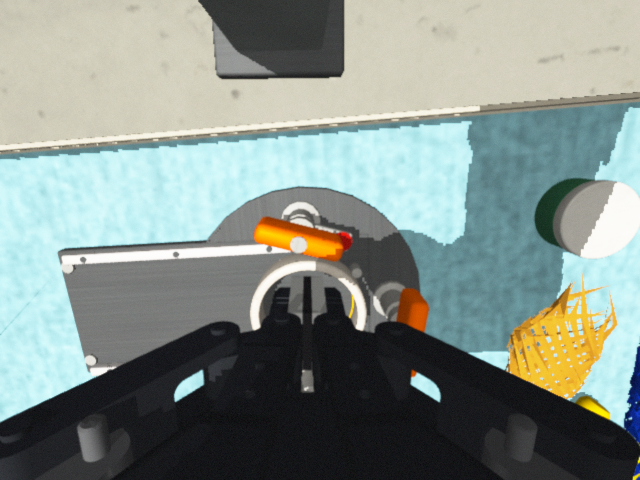

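The near knob's dot is at (299,244) and its bar is tilted 14° in the image. I'll turn the tool to match, open and descend.

carry_out(series=[{"travel": [0,-0.05,0],"delta_rot": [0,0,0.96],"fingers": -1},{"travel": [0,-0.05,0],"delta_rot": [0,0,0.96],"fingers": -1},{"travel": [0,-0.05,0],"delta_rot": [0,0,0.96],"fingers": -1},{"travel": [0,-0.05,0],"delta_rot": [0,0,0.96],"fingers": -1},{"travel": [0,-0.05,0],"delta_rot": [0,0,0.96],"fingers": -1}])

```text
clock: 13.3
tcp_pos: [0.4235, 0.067, 0.1788]
orientation: [0.0, -0.232, 0.973, 0.0]
wrist_force: [-0.6, -0.7, 0.6]
finger_gap: 0.0852
grip_force: 0.0
```

carry_out(series=[{"travel": [0,0,0],"delta_rot": [0,0,0.96],"fingers": -1},{"travel": [0,0,0],"delta_rot": [0,0,0.96],"fingers": -1},{"travel": [0,0,0],"delta_rot": [0,0,0.96],"fingers": -1},{"travel": [0,0,0],"delta_rot": [0,0,0.96],"fingers": -1},{"travel": [0,0,0],"delta_rot": [0,0,0.96],"fingers": -1}])

```text
clock: 13.92
tcp_pos: [0.4235, 0.0671, 0.1787]
orientation: [0.0, -0.457, 0.89, 0.0]
wrist_force: [0.2, -0.2, -0.3]
finger_gap: 0.0853
grip_force: 0.0
```

carry_out(series=[{"travel": [0,0,0],"delta_rot": [0,0,0.96],"fingers": -1},{"travel": [0,0,0],"delta_rot": [0,0,0.96],"fingers": -1},{"travel": [0,0,0],"delta_rot": [0,0,0.96],"fingers": -1},{"travel": [0,0,0],"delta_rot": [0,0,0.96],"fingers": -1},{"travel": [0,0,0],"delta_rot": [0,0,0],"fingers": -1}])

```text
clock: 14.55
tcp_pos: [0.4234, 0.0671, 0.1787]
orientation: [-0.0, -0.616, 0.787, 0.0]
wrist_force: [-0.4, 0.1, 0.0]
finger_gap: 0.0859
grip_force: 0.0
```

```bash
python3 v.py w7.png
python3 - <<'E'
from m import *
w=wrist();s=env.get_state();q=s['orientation'];y=R.from_quat([q[1],q[2],q[3],q[0]]).as_matrix()[:,1];print('yaw',np.arctan2(y[1],y[0]),s['joint_pos'].round(2))
for o in orange(w,amin=300):
    pts=cv2.boxPoints(o[2]);e=[pts[1]-pts[0],pts[2]-pts[1]];e=max(e,key=np.linalg.norm);c=np.array(o[2][0])
    P=onplane(w,np.array([c-e/2,c+e/2]),.088);v=P[1]-P[0];print(o[0],o[1].round(),P.mean(0).round(4),np.arctan2(v[1],v[0])%np.pi,np.linalg.norm(v))
E
```

```text
[0.4232 0.0671 0.1788] [ 0.2  0.7 -0. ]
yaw 2.89888613873019 [-0.03  0.06 -0.4   1.11  0.   -1.36]
920 [305. 236.] [0.4229 0.0649 0.088 ] 1.3026873236956642 0.06583265244638713
1898 [ 99. 292.] [0.5815 0.0707 0.088 ] 1.2715497277957848 0.07007191122171226
2243 [235. 359.] [0.4995 0.1444 0.088 ] 3.02277090259984 0.06193405978680487
```

View pics/w7.png

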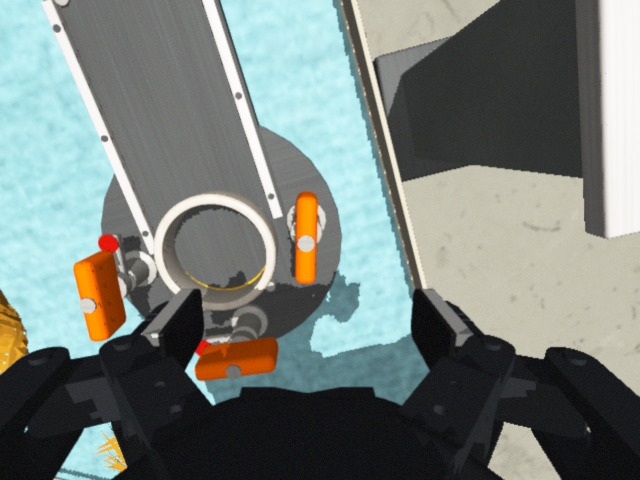

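The near bar is centred between the open fingers, vertical in the image at (306,240).

carry_out(series=[{"travel": [0,0,-1],"delta_rot": [0,0,0],"fingers": -1},{"travel": [0,0,-1],"delta_rot": [0,0,0],"fingers": -1},{"travel": [0,0,-1],"delta_rot": [0,0,0],"fingers": -1},{"travel": [0,0,-1],"delta_rot": [0,0,0],"fingers": -1},{"travel": [0,0,-0.7],"delta_rot": [0,0,0],"fingers": -1}])

```text
clock: 15.38
tcp_pos: [0.4225, 0.0671, 0.0603]
orientation: [-0.0, -0.616, 0.787, 0.0]
wrist_force: [0.7, -0.2, -0.9]
finger_gap: 0.0855
grip_force: 0.0
```

carry_out(series=[{"travel": [0,0,0],"delta_rot": [0,0,0],"fingers": 1},{"travel": [0,0,0],"delta_rot": [0,0,0],"fingers": 1},{"travel": [0,0,0],"delta_rot": [0,0,0],"fingers": 1},{"travel": [0,0,0],"delta_rot": [0,0,0],"fingers": 1},{"travel": [0,0,0],"delta_rot": [0,0,0],"fingers": 1}], squeeze=30)

```text
clock: 16.0
tcp_pos: [0.4241, 0.0668, 0.0622]
orientation: [0.001, -0.617, 0.787, -0.001]
wrist_force: [1.5, -1.4, 4.4]
finger_gap: 0.0145
grip_force: 32.6
```

carry_out(series=[{"travel": [0,0,0],"delta_rot": [0,0,-0.9],"fingers": 1},{"travel": [0,0,0],"delta_rot": [0,0,-0.9],"fingers": 1},{"travel": [0,0,0],"delta_rot": [0,0,-0.9],"fingers": 1},{"travel": [0,0,0],"delta_rot": [0,0,-0.9],"fingers": 1},{"travel": [0,0,0],"delta_rot": [0,0,-0.9],"fingers": 1}])

```text
clock: 16.62
tcp_pos: [0.424, 0.0669, 0.0622]
orientation: [0.001, -0.424, 0.906, -0.001]
wrist_force: [0.4, -0.4, 4.5]
finger_gap: 0.0146
grip_force: 32.8
```

carry_out(series=[{"travel": [0,0,0],"delta_rot": [0,0,-0.9],"fingers": 1},{"travel": [0,0,0],"delta_rot": [0,0,-0.9],"fingers": 1},{"travel": [0,0,0],"delta_rot": [0,0,-0.9],"fingers": 1},{"travel": [0,0,0],"delta_rot": [0,0,-0.9],"fingers": 1},{"travel": [0,0,0],"delta_rot": [0,0,-0.9],"fingers": 1}])

```text
clock: 17.25
tcp_pos: [0.4239, 0.0671, 0.0622]
orientation: [0.001, -0.212, 0.977, -0.0]
wrist_force: [0.4, 0.4, 4.9]
finger_gap: 0.0142
grip_force: 32.8
```

carry_out(series=[{"travel": [0,0,0],"delta_rot": [0,0,-0.9],"fingers": 1},{"travel": [0,0,0],"delta_rot": [0,0,-0.9],"fingers": 1},{"travel": [0,0,0],"delta_rot": [0,0,-0.9],"fingers": 1}])

```text
clock: 17.62
tcp_pos: [0.4238, 0.0672, 0.0622]
orientation: [0.001, -0.078, 0.997, 0.0]
wrist_force: [0.0, -0.4, 4.8]
finger_gap: 0.0147
grip_force: 32.9
```

```bash
cat > st.py <<'E'
from h import *
s=env.get_state();q=s['orientation'];y=R.from_quat([q[1],q[2],q[3],q[0]]).as_matrix()[:,1];print('yaw',np.arctan2(y[1],y[0]).round(3),s['tcp_pos'].round(4),s['wrist_force'].round(1),s['ft_torque'].round(2),s['finger_gap'].round(4),s['joint_pos'].round(2))
E
python3 st.py
```

```text
Traceback (most recent call last):
  File "st.py", line 2, in <module>
    s=env.get_state();q=s['orientation'];y=R.from_quat([q[1],q[2],q[3],q[0]]).as_matrix()[:,1];print('yaw',np.arctan2(y[1],y[0]).round(3),s['tcp_pos'].round(4),s['wrist_force'].round(1),s['ft_torque'].round(2),s['finger_gap'].round(4),s['joint_pos'].round(2))
                                                                                                                                                                                                                  ^^^^^^^^^^^^^^^^^^^^^
AttributeError: 'float' object has no attribute 'round'
```

carry_out(series=[{"travel": [0,0,0],"delta_rot": [0,0,-0.6],"fingers": 1},{"travel": [0,0,0],"delta_rot": [0,0,-0.4],"fingers": 1},{"travel": [0,0,0],"delta_rot": [0,0,-0.3],"fingers": 1},{"travel": [0,0,0],"delta_rot": [0,0,0],"fingers": 1}])

```text
clock: 18.12
tcp_pos: [0.424, 0.0672, 0.0622]
orientation: [0.001, -0.015, 1.0, 0.0]
wrist_force: [0.3, 0.9, 4.7]
finger_gap: 0.0148
grip_force: 34.4
```

```bash
sed -i "s/s\['finger_gap'\].round(4)/round(s['finger_gap'],4)/" st.py; python3 st.py
```

```text
yaw 1.601 [0.424  0.0672 0.0622] [0.3 0.9 4.7] [ 0.01 -0.13  0.7 ] 0.0148 [-0.03  0.17 -0.59  0.81  0.   -0.06]
```

The near knob is at its stop: torque 0.7 N m, bar angle about home. I'll release it and go to the far knob.

carry_out(series=[{"travel": [0,0,0],"delta_rot": [0,0,0.2],"fingers": -1},{"travel": [0,0,0],"delta_rot": [0,0,0],"fingers": -1},{"travel": [0,0,0.4],"delta_rot": [0,0,0],"fingers": -1},{"travel": [0,0,1],"delta_rot": [0,0,0],"fingers": -1},{"travel": [0,0,1],"delta_rot": [0,0,0],"fingers": -1}])

```text
clock: 18.75
tcp_pos: [0.4227, 0.067, 0.1223]
orientation: [-0.0, -0.025, 1.0, 0.0]
wrist_force: [0.2, 0.3, 0.4]
finger_gap: 0.0856
grip_force: 0.0
```

carry_out(series=[{"travel": [0,0,1],"delta_rot": [0,0,0],"fingers": -1},{"travel": [0,0,1],"delta_rot": [0,0,0],"fingers": -1},{"travel": [0.5,0.02,0.4],"delta_rot": [0,0,0.95],"fingers": -1},{"travel": [0.5,0.02,0],"delta_rot": [0,0,0.95],"fingers": -1},{"travel": [0.5,0.02,0],"delta_rot": [0,0,0.95],"fingers": -1}])

```text
clock: 19.38
tcp_pos: [0.4608, 0.0686, 0.1822]
orientation: [0.0, -0.168, 0.986, -0.0]
wrist_force: [-0.2, 0.7, 0.2]
finger_gap: 0.0853
grip_force: 0.0
```

carry_out(series=[{"travel": [0.5,0.02,0],"delta_rot": [0,0,0.95],"fingers": -1},{"travel": [0.5,0.02,0],"delta_rot": [0,0,0.95],"fingers": -1},{"travel": [0.5,0.02,0],"delta_rot": [0,0,0.95],"fingers": -1},{"travel": [0.5,0.02,0],"delta_rot": [0,0,0.95],"fingers": -1},{"travel": [0.5,0.02,0],"delta_rot": [0,0,0.95],"fingers": -1}])

```text
clock: 20.0
tcp_pos: [0.5232, 0.071, 0.1818]
orientation: [-0.0, -0.395, 0.919, 0.0]
wrist_force: [-0.5, -0.2, -0.7]
finger_gap: 0.0857
grip_force: 0.0
```

carry_out(series=[{"travel": [0.5,0.02,0],"delta_rot": [0,0,0.95],"fingers": -1},{"travel": [0.5,0.02,0],"delta_rot": [0,0,0.95],"fingers": -1},{"travel": [0.5,0.02,0],"delta_rot": [0,0,0.95],"fingers": -1},{"travel": [0.5,0.02,0],"delta_rot": [0,0,0.95],"fingers": -1},{"travel": [0.5,0.04,0],"delta_rot": [0,0,0.95],"fingers": -1}])

```text
clock: 20.62
tcp_pos: [0.5857, 0.074, 0.1818]
orientation: [-0.0, -0.6, 0.8, 0.0]
wrist_force: [0.7, -0.1, -0.3]
finger_gap: 0.0854
grip_force: 0.0
```

carry_out(series=[{"travel": [0,0,0],"delta_rot": [0,0,0.6],"fingers": -1},{"travel": [0,0,0],"delta_rot": [0,0,0],"fingers": -1}])

```text
clock: 20.88
tcp_pos: [0.5853, 0.074, 0.1816]
orientation: [-0.0, -0.622, 0.783, 0.0]
wrist_force: [0.5, 0.1, 0.3]
finger_gap: 0.0853
grip_force: 0.0
```

```bash
cat > b.py <<'E'
from m import *
w=wrist()
for o in orange(w,amin=300):
    pts=cv2.boxPoints(o[2]);e=[pts[1]-pts[0],pts[2]-pts[1]];e=max(e,key=np.linalg.norm);c=np.array(o[2][0])
    P=onplane(w,np.array([c-e/2,c+e/2]),.088);v=P[1]-P[0];print(o[0],o[1].round(),P.mean(0).round(4),np.arctan2(v[1],v[0])%np.pi,np.linalg.norm(v))
E
python3 st.py; python3 v.py w8.png; python3 b.py
```

```text
yaw 2.914 [0.5853 0.074  0.1816] [0.5 0.1 0.3] [-0.01 -0.03 -0.08] 0.0853 [-0.01  0.36 -0.01  1.2   0.   -1.35]
[0.5852 0.074  0.1816] [ 0.8  0.4 -0.6]
1716 [530. 174.] [0.4268 0.0639 0.088 ] 0.03483168982974938 0.07081318404860526
585 [302. 213.] [0.5838 0.0562 0.088 ] 1.339727509912593 0.035365782467542184
493 [304. 265.] [0.5902 0.0891 0.088 ] 1.3841126987824182 0.0293570678280325
552 [460. 300.] [0.4833 0.1444 0.088 ] 2.2727476055173548 0.03845722415253757
524 [402. 308.] [0.5284 0.1423 0.088 ] 1.4123735055634545 0.02627753732183644
```

View pics/w8.png

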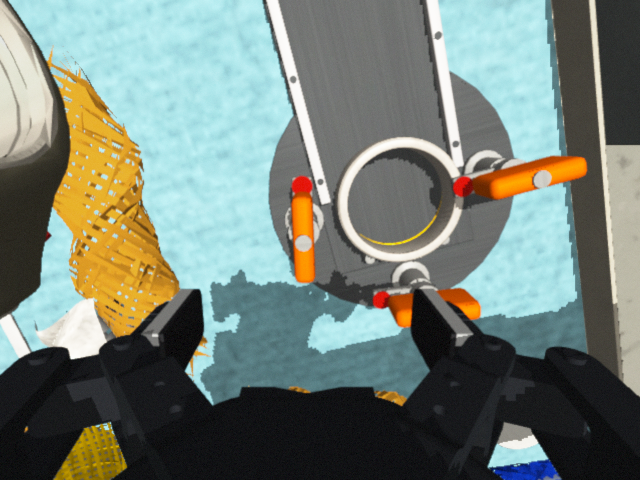

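The far bar is centred between the fingers at (303,243), nearly aligned. The near knob's finger now lies over the ring.

carry_out(series=[{"travel": [0.08,0,-1],"delta_rot": [0,0,0.2],"fingers": -1},{"travel": [0,0,-1],"delta_rot": [0,0,0],"fingers": -1},{"travel": [0,0,-1],"delta_rot": [0,0,0],"fingers": -1},{"travel": [0,0,-1],"delta_rot": [0,0,0],"fingers": -1},{"travel": [0,0,-0.8],"delta_rot": [0,0,0],"fingers": -1}])

```text
clock: 21.7
tcp_pos: [0.5869, 0.074, 0.0604]
orientation: [-0.0, -0.63, 0.776, 0.0]
wrist_force: [-0.1, -0.7, -0.2]
finger_gap: 0.0854
grip_force: 0.0
```

carry_out(series=[{"travel": [0,0,0],"delta_rot": [0,0,0],"fingers": 1},{"travel": [0,0,0],"delta_rot": [0,0,0],"fingers": 1},{"travel": [0,0,0],"delta_rot": [0,0,0],"fingers": 1},{"travel": [0,0,0],"delta_rot": [0,0,0],"fingers": 1},{"travel": [0,0,0],"delta_rot": [0,0,0],"fingers": 1}], squeeze=30)

```text
clock: 22.32
tcp_pos: [0.5881, 0.074, 0.0624]
orientation: [0.001, -0.63, 0.776, -0.0]
wrist_force: [-0.6, -0.2, 5.4]
finger_gap: 0.0148
grip_force: 31.8
```

carry_out(series=[{"travel": [0,0,0],"delta_rot": [0,0,-0.9],"fingers": 1},{"travel": [0,0,0],"delta_rot": [0,0,-0.9],"fingers": 1},{"travel": [0,0,0],"delta_rot": [0,0,-0.9],"fingers": 1},{"travel": [0,0,0],"delta_rot": [0,0,-0.9],"fingers": 1},{"travel": [0,0,0],"delta_rot": [0,0,-0.9],"fingers": 1}])

```text
clock: 22.95
tcp_pos: [0.5879, 0.0741, 0.0624]
orientation: [0.001, -0.44, 0.898, -0.0]
wrist_force: [-1.5, 0.4, 5.5]
finger_gap: 0.0147
grip_force: 32.3
```

carry_out(series=[{"travel": [0,0,0],"delta_rot": [0,0,-0.9],"fingers": 1},{"travel": [0,0,0],"delta_rot": [0,0,-0.9],"fingers": 1},{"travel": [0,0,0],"delta_rot": [0,0,-0.9],"fingers": 1},{"travel": [0,0,0],"delta_rot": [0,0,-0.9],"fingers": 1},{"travel": [0,0,0],"delta_rot": [0,0,-0.9],"fingers": 1}])

```text
clock: 23.58
tcp_pos: [0.5878, 0.0742, 0.0624]
orientation: [0.001, -0.229, 0.973, -0.0]
wrist_force: [-2.0, 0.7, 5.0]
finger_gap: 0.0145
grip_force: 32.4
```

carry_out(series=[{"travel": [0,0,0],"delta_rot": [0,0,-0.9],"fingers": 1},{"travel": [0,0,0],"delta_rot": [0,0,-0.9],"fingers": 1},{"travel": [0,0,0],"delta_rot": [0,0,-0.9],"fingers": 1}])

```text
clock: 23.95
tcp_pos: [0.5878, 0.0743, 0.0624]
orientation: [0.001, -0.096, 0.995, 0.0]
wrist_force: [-1.4, 1.7, 6.5]
finger_gap: 0.0144
grip_force: 32.4
```

carry_out(series=[{"travel": [0,0,0],"delta_rot": [0,0,-0.7],"fingers": 1},{"travel": [0,0,0],"delta_rot": [0,0,-0.5],"fingers": 1},{"travel": [0,0,0],"delta_rot": [0,0,-0.5],"fingers": 1},{"travel": [0,0,0],"delta_rot": [0,0,0],"fingers": 1}])

```text
clock: 24.45
tcp_pos: [0.5878, 0.0744, 0.0624]
orientation: [0.001, -0.013, 1.0, 0.0]
wrist_force: [-1.9, 1.6, 5.3]
finger_gap: 0.0145
grip_force: 35.8
```

```bash
python3 st.py
```

```text
yaw 1.596 [0.5878 0.0744 0.0624] [-1.9  1.6  5.3] [0.12 0.31 0.49] 0.0145 [-0.01  0.45 -0.19  0.94  0.   -0.04]
```

The far knob is at its stop. Next, the end knob.

carry_out(series=[{"travel": [0,0,0],"delta_rot": [0,0,0.2],"fingers": -1},{"travel": [0,0,0],"delta_rot": [0,0,0],"fingers": -1},{"travel": [0,0,0.4],"delta_rot": [0,0,0],"fingers": -1},{"travel": [0,0,1],"delta_rot": [0,0,0],"fingers": -1},{"travel": [0,0,1],"delta_rot": [0,0,0],"fingers": -1}])

```text
clock: 25.08
tcp_pos: [0.5874, 0.074, 0.1223]
orientation: [-0.0, -0.022, 1.0, 0.0]
wrist_force: [0.5, 0.3, 0.4]
finger_gap: 0.0856
grip_force: 0.0
```

carry_out(series=[{"travel": [0,0,1],"delta_rot": [0,0,0],"fingers": -1},{"travel": [0,0,1],"delta_rot": [0,0,0],"fingers": -1},{"travel": [-0.6,0.5,0.4],"delta_rot": [0,0,-0.3],"fingers": -1},{"travel": [-0.6,0.5,0],"delta_rot": [0,0,-0.3],"fingers": -1},{"travel": [-0.6,0.5,0],"delta_rot": [0,0,-0.3],"fingers": -1}])

```text
clock: 25.7
tcp_pos: [0.5422, 0.1118, 0.1822]
orientation: [0.001, 0.024, 1.0, 0.0]
wrist_force: [0.1, 0.2, -1.3]
finger_gap: 0.0852
grip_force: 0.0
```

carry_out(series=[{"travel": [-0.6,0.5,0],"delta_rot": [0,0,-0.3],"fingers": -1},{"travel": [-0.6,0.6,0],"delta_rot": [0,0,-0.3],"fingers": -1},{"travel": [-0.4,0.5,0],"delta_rot": [0,0,-0.2],"fingers": -1},{"travel": [0,0,0],"delta_rot": [0,0,0],"fingers": -1}])

```text
clock: 26.2
tcp_pos: [0.502, 0.1521, 0.182]
orientation: [0.0, 0.062, 0.998, 0.0]
wrist_force: [-0.6, 0.3, 0.2]
finger_gap: 0.0852
grip_force: 0.0
```

```bash
python3 st.py; python3 v.py w9.png; python3 b.py
```

```text
yaw 1.447 [0.502  0.1521 0.182 ] [-0.6  0.3  0.2] [ 0.02  0.02 -0.05] 0.0852 [ 0.14  0.24 -0.18  1.15  0.    0.27]
[0.5029 0.1514 0.1818] [-0.3 -0.  -0.7]
832 [170. 138.] [0.4235 0.0673 0.088 ] 0.0462771487248118 0.06280897422310469
501 [310. 210.] [0.4845 0.1536 0.088 ] 3.016732815497372 0.03459863252255253
621 [310. 262.] [0.5172 0.1505 0.088 ] 3.0178447296468733 0.02951279285485104
975 [224. 346.] [0.5811 0.0742 0.088 ] 3.105744478000942 0.07484884055369173
```

View pics/w9.png

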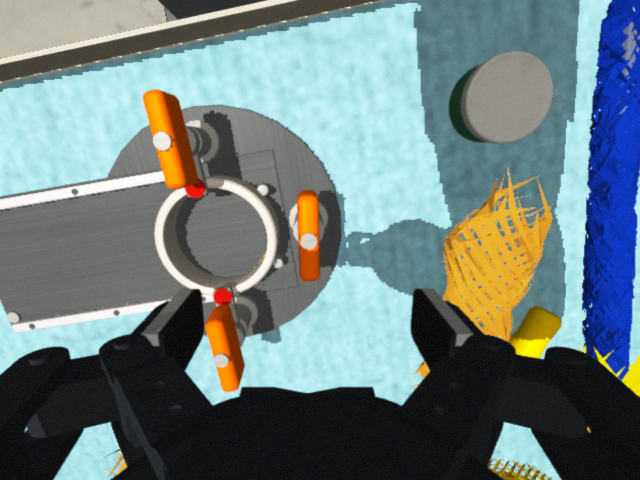

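The end bar is centred and aligned at (309,238); the near and far fingers lie over the ring. Descending to grip it.

carry_out(series=[{"travel": [-0.04,0.02,-1],"delta_rot": [0,0,0],"fingers": -1},{"travel": [0,0,-1],"delta_rot": [0,0,0],"fingers": -1},{"travel": [0,0,-1],"delta_rot": [0,0,0],"fingers": -1},{"travel": [0,0,-1],"delta_rot": [0,0,0],"fingers": -1},{"travel": [0,0,-0.8],"delta_rot": [0,0,0],"fingers": -1}])

```text
clock: 27.02
tcp_pos: [0.5016, 0.1514, 0.0602]
orientation: [-0.0, 0.063, 0.998, -0.0]
wrist_force: [0.5, 0.2, -0.1]
finger_gap: 0.0851
grip_force: 0.0
```

carry_out(series=[{"travel": [0,0,0],"delta_rot": [0,0,0],"fingers": 1},{"travel": [0,0,0],"delta_rot": [0,0,0],"fingers": 1},{"travel": [0,0,0],"delta_rot": [0,0,0],"fingers": 1},{"travel": [0,0,0],"delta_rot": [0,0,0],"fingers": 1},{"travel": [0,0,0],"delta_rot": [0,0,0],"fingers": 1}], squeeze=30)

```text
clock: 27.65
tcp_pos: [0.5024, 0.1527, 0.0623]
orientation: [0.001, 0.063, 0.998, 0.001]
wrist_force: [-0.7, 3.1, 4.7]
finger_gap: 0.0146
grip_force: 30.2
```

carry_out(series=[{"travel": [0,0,0],"delta_rot": [0,0,-0.9],"fingers": 1},{"travel": [0,0,0],"delta_rot": [0,0,-0.9],"fingers": 1},{"travel": [0,0,0],"delta_rot": [0,0,-0.9],"fingers": 1},{"travel": [0,0,0],"delta_rot": [0,0,-0.9],"fingers": 1},{"travel": [0,0,0],"delta_rot": [0,0,-0.9],"fingers": 1}])

```text
clock: 28.28
tcp_pos: [0.5024, 0.1528, 0.0623]
orientation: [0.001, 0.285, 0.959, 0.001]
wrist_force: [0.1, 3.7, 4.2]
finger_gap: 0.0144
grip_force: 30.4
```

carry_out(series=[{"travel": [0,0,0],"delta_rot": [0,0,-0.9],"fingers": 1},{"travel": [0,0,0],"delta_rot": [0,0,-0.9],"fingers": 1},{"travel": [0,0,0],"delta_rot": [0,0,-0.9],"fingers": 1},{"travel": [0,0,0],"delta_rot": [0,0,-0.9],"fingers": 1},{"travel": [0,0,0],"delta_rot": [0,0,-0.9],"fingers": 1}])

```text
clock: 28.9
tcp_pos: [0.5025, 0.1529, 0.0623]
orientation: [0.001, 0.492, 0.871, 0.001]
wrist_force: [-0.2, 4.2, 3.9]
finger_gap: 0.0141
grip_force: 30.4
```

carry_out(series=[{"travel": [0,0,0],"delta_rot": [0,0,-0.9],"fingers": 1},{"travel": [0,0,0],"delta_rot": [0,0,-0.9],"fingers": 1},{"travel": [0,0,0],"delta_rot": [0,0,-0.9],"fingers": 1},{"travel": [0,0,0],"delta_rot": [0,0,-0.7],"fingers": 1}])

```text
clock: 29.4
tcp_pos: [0.5025, 0.1529, 0.0623]
orientation: [0.001, 0.632, 0.775, 0.001]
wrist_force: [0.9, 4.1, 3.8]
finger_gap: 0.0146
grip_force: 30.4
```

carry_out(series=[{"travel": [0,0,0],"delta_rot": [0,0,-0.7],"fingers": 1},{"travel": [0,0,0],"delta_rot": [0,0,-0.5],"fingers": 1},{"travel": [0,0,0],"delta_rot": [0,0,-0.5],"fingers": 1},{"travel": [0,0,0],"delta_rot": [0,0,0],"fingers": 1}])

```text
clock: 29.9
tcp_pos: [0.5026, 0.1529, 0.0623]
orientation: [0.0, 0.694, 0.72, 0.002]
wrist_force: [1.9, 4.4, 5.4]
finger_gap: 0.0147
grip_force: 30.6
```

```bash
python3 st.py
```

```text
yaw 0.036 [0.5026 0.1529 0.0623] [1.9 4.4 5.4] [ 0.82 -0.04  0.16] 0.0147 [ 0.14  0.33 -0.37  0.87  0.    1.68]
```

carry_out(series=[{"travel": [0,0,0],"delta_rot": [0,0,-0.3],"fingers": 1},{"travel": [0,0,0],"delta_rot": [0,0,-0.2],"fingers": 1},{"travel": [0,0,0],"delta_rot": [0,0,0],"fingers": 1}])

```text
clock: 30.28
tcp_pos: [0.5026, 0.1529, 0.0624]
orientation: [0.001, 0.711, 0.703, 0.001]
wrist_force: [1.9, 4.6, 5.7]
finger_gap: 0.0147
grip_force: 55.7
```

```bash
python3 st.py
```

```text
yaw -0.01 [0.5026 0.1529 0.0624] [1.9 4.6 5.7] [ 0.76 -0.17  1.48] 0.0147 [ 0.14  0.33 -0.37  0.87  0.    1.72]
```

Torque is 1.5 N m, so the end knob is at its stop. I'll release, retreat and check.

carry_out(series=[{"travel": [0,0,0],"delta_rot": [0,0,0.4],"fingers": 1},{"travel": [0,0,0],"delta_rot": [0,0,0],"fingers": -1},{"travel": [0,0,0],"delta_rot": [0,0,0],"fingers": -1},{"travel": [0,0,0.4],"delta_rot": [0,0,0],"fingers": -1},{"travel": [0,0,1],"delta_rot": [0,0,0],"fingers": -1}])

```text
clock: 30.9
tcp_pos: [0.5001, 0.1515, 0.0958]
orientation: [-0.001, 0.698, 0.716, -0.001]
wrist_force: [0.5, 0.1, 0.9]
finger_gap: 0.0845
grip_force: 0.0
```

carry_out(series=[{"travel": [0,0,1],"delta_rot": [0,0,0],"fingers": -1},{"travel": [0,0,1],"delta_rot": [0,0,0],"fingers": -1},{"travel": [-0.5,0,1],"delta_rot": [0,0,0],"fingers": -1},{"travel": [-0.5,0,1],"delta_rot": [0,0,0],"fingers": -1},{"travel": [0,0,0],"delta_rot": [0,0,0],"fingers": -1}])

```text
clock: 31.52
tcp_pos: [0.4771, 0.1521, 0.1987]
orientation: [0.001, 0.698, 0.716, 0.002]
wrist_force: [0.2, -0.0, -0.1]
finger_gap: 0.0852
grip_force: 0.0
```

```bash
python3 st.py; python3 v.py w10.png; python3 b.py
```

```text
yaw 0.025 [0.4771 0.1521 0.1987] [ 0.2 -0.  -0.1] [-0.01 -0.01 -0.05] 0.0852 [ 0.15  0.18 -0.21  1.18 -0.    1.69]
[0.4767 0.1519 0.1964] [ 0.3 -0.3 -0.6]
690 [339. 221.] [0.5012 0.1533 0.088 ] 1.6214734816497047 0.06382211086730329
995 [243. 327.] [0.4237 0.0711 0.088 ] 0.08070347371445764 0.0624649817135523
```

View pics/w10.png

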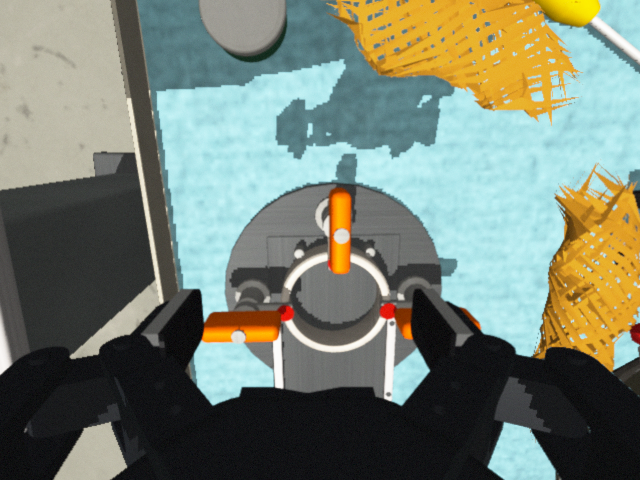

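```bash
python3 -c "
from h import *
print(env.hand_in())"
```

```text
the job is handed in; nothing more can be done
None
```

The job is handed in at about 31.5 s of 72 s, no verdict shown: the ring is against the stop pins (about 3 mm from the nest centre when measured before the knobs were turned) and all three knobs are at their end stops with the arm clear; I viewed 11 pictures, one over the limit of 10.

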